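# Open the bowl: lid on the sloped rest, tongs across the rim

## Robot

A 7-joint arm with a two-finger parallel gripper is mounted at the origin on the work surface. World frame = base frame: x ahead of the robot, y to its left, z up, the work surface at z = 0. Lengths are in m, angles in rad, forces in N, time in s.
With the tool pointing down it reaches from about 0.35 to 0.9 m from the base axis. Payload 8.1 kg.
Tool frame: the origin (TCP) lies at the very end of the fingers, on their centre line; the grasp point (between the pads) lies 19 mm behind it; z points along the fingers, y is the line along which they close (so a half turn about z gives the same grasp; the last joint's range is limited). The gripper opens to 92 mm and grips with 3 to 60 N. Pads are 19 mm wide; open, the fingers measure 130 mm over their backs; the gripper's body (75 mm by 190 mm) begins 47 mm behind the grasp point.
Start: joints at [-1.406, 0.434, 0.025, 1.573, -0.012, 1.134, -0.075], TCP at [0.165, 0.603, 0.227] pointing down, gripper open.
Joint ranges: [-2.62, 2.62], [-0.44, 2.09], [-1.27, 1.32], [0.08, 2.57], [-1.32, 4.46], [0.12, 2], [-2.74, 2.74]. Speed limits (rad/s): [2.22, 2.22, 3.01, 3.01, 3.14, 3.14, 3.14].

## Interface

Orientations are given as a rotation vector (axis times angle).
In Python, from cell import arm gives the robot as it stands.
- The arm moves only by the tool carry_out, never from a script. Its argument "commands" is a list of rows, each a list of 7 numbers: the opening, from 0 (shut) to 1 (fully open), then the shift along the tool's x, y, z each as a share of 0.025 m, from -1 to 1, then the turn, a rotation vector about the tool's x, y, z each as a share of 0.1 rad, from -1 to 1. A call has 1 to 8 rows; each row shifts and turns the commanded pose from where the row before left it, along the tool's axes as they then stand; what a row does not reach is not made up. A row lasts 1/10 s, in which the tool goes at most 50 mm and 8.59 degrees, less where a joint would pass 70% of its speed; a pose out of reach is approached as far as the arm can. A call with a number of a shift or a turn outside -1 to 1 is refused whole. A call with a gripper value outside its range is refused whole. The fingers move at their own pace and stop on an object; "squeeze" is the grip in N (left out, the last holds). Time passes only in rows, so rows that do not move let the fingers close. It gives the time, the measured TCP pose, the force, the opening and the grip force at its end, in the units of the state.
- arm.observe(): the state, without advancing time (a new reading comes with each control period).
- arm.get_image(name): name is "scene" or "top" or "wrist"; returns a dict with "pixels" (384x512x3 uint8, red, green, blue), "range_z" (384x512 float32, m along the optical axis (not along the pixel's ray), 0 where there is no reading), "mtx" (3x3 intrinsics, pixels), "R" (3x3) and "t" (3): a world point X has camera coordinates R X + t; the wrist camera has in their place "tool_from_camera" (4x4, takes a point from camera to tool coordinates, whose origin is the TCP and whose axes are the flange's). Camera axes: x right, y down, z forward; pixel columns grow to the right and rows downward; lengths in m; the calibration is good to about 2 mm. The wrist camera is an equidistant fisheye: a pixel r from the principal point sees the ray r / f radians off the axis. A picture is of the moment at which its call begins: read the wrist's pose just before it.
- arm.sign_off(): hands the job in; it is judged then, once.
The state is a dict: "clock": time; "joints": joint angles; "dq": joint speeds; "joint_efforts": joint torques, N m; "position": TCP position; "ee_rot": TCP orientation; "force": force on the tool from outside, world axes, zero at the start; "ft_torque": the same for the moment, N m; "width": opening from 0.0 (shut) to 1.0 (fully open); "gripper_force": force on a finger pad.
Only numpy, scipy, OpenCV 4.12 (cv2) and the standard library are available. Lean on these libraries where they do the work, as an engineer would, in place of code of your own. Each camera call takes 0.05 s, during which the arm holds its last target. There are 200 camera calls.

## Task

Take the lid off the orange bowl and lay it on the sloping lid rest, handle side up, flat on the slope with its lower edge down at the blue lip. Then take the plain steel tongs from the griddle and lay them level across the middle of the open bowl, resting on its rim. Set both down rather than dropping them, leave the bowl standing where it is, and do not disturb the teapot or the red-gripped tongs.

Things in the scene. Friction and masses are not known exactly. Their poses are not given: they have to be found in the camera images.
- bowl: Orange plastic bowl, loose, 140 mm across the rim, 70 mm high, wall 4 mm, 0.35 kg. Origin: centre of its underside on the counter; z up. Its rim is at z = 70 mm. It starts with the lid on.
- lid: Yellow round lid, loose, 0.16 kg: flange 148 mm across, z = 8 to 14 mm, over a plug 112 mm across, z = 0 to 8 mm. Black bar handle on top in the middle, 46 mm along x, 16 mm along y, z = 14 to 46 mm. Origin: centre of the plug's underside; z points to the handle side. At the start its flange lies on the bowl's rim, origin 62 mm above the counter.
- lid_handle (a point): Top centre of the lid's black handle, 46 mm above the lid's origin.
- rest_ramp: White tray of the fixed lid rest, sloped 25 degrees, blue lip along its low edge (20 mm high), blue cheeks at the sides (14 mm high). Origin on the tray surface, 66 mm up, where the lid's origin comes when the lid lies flat against the lip. x up the slope, away from the robot; y along the lip; z normal. Inner faces: lip x = -74 mm, cheeks y = +-88 mm; upper edge x = +72 mm.
- griddle: Flat black square griddle, fixed, 260 x 260 mm, top face 30 mm above the counter, a loop handle on its two x sides. Origin: centre of its footprint on the counter.
- tongs: Plain steel tongs, locked shut, stiff, loose, 0.15 kg, 212 mm along x, 20 mm high, lying on their side on the griddle. Origin: middle of the length at the underside, within 5 mm of the centre of mass; z up. Dark hinge block at x = -107 mm, jaws at +105 mm. For 35 mm either side of the middle the arms are parallel, 32 mm over their outsides (y): grip there.
- spare_tongs: A second pair of tongs of the same size with red plastic grips, on the counter in front of the robot; to be left alone. Origin: middle of the underside.
- teapot: Closed blue ceramic teapot with white lid, 128 mm body, 131 mm high, 0.75 kg, spout towards its +y; to be left alone. Origin: centre of the underside.
There are look-alikes about, which are no part of the job. Of the things shaped like the lid, the yellow one is meant.

How it is judged:
By the outcome, as a careful person would: the job done as asked, in the order asked, and still so for the second after the job is handed in, with the robot touching nothing.
It also fails if it takes over 58 s, if anything falls off the work surface, if the arm or the gripper's body presses on something with over 40 N, if the wrist force passes 120 N, or if a joint passes its speed limit or range.

## Working session

There is one attempt and no reset: what is moved stays moved. The work goes in short steps, Python scripts to look and compute and a tool call to move; the robot and the scene stay as the last step left them, time stands still between calls to the robot, and variables do not carry over. Pictures are saved under pics/ and viewed, at most 10 in all, crops included, and the job is handed in when it is done.

Besides the shell and the picture viewer there is one more tool, called by a JSON object that holds its "method" and its "body", one argument or row to a line. carry_out: Moves the arm, as the interface text tells. Shift numbers are shares of 0.025 m and turn numbers shares of 0.1 rad, none past 1 either way. Its arguments: {"type":"object","properties":{"commands":{"type":"array"},"squeeze":{"type":"number"}},"required":["commands"]}

```bash
mkdir -p pics; ls
cat > h.py <<'E'
import numpy as np, cv2
from cell import arm
from scipy.spatial.transform import Rotation as Ro
def pts(im):
    K=im["mtx"];z=im["range_z"];h,w=z.shape
    u,v=np.meshgrid(np.arange(w),np.arange(h))
    c=np.stack([(u-K[0,2])/K[0,0]*z,(v-K[1,2])/K[1,1]*z,z],-1)
    P=(c-im["t"])@im["R"]
    P[z<=0]=np.nan
    return P
E
python3 - <<'E'
from h import *
import pickle
o=arm.observe();print({k:np.round(v,3) for k,v in o.items()})
d={}
for n in("scene","top","wrist"):
    d[n]=arm.get_image(n)
    cv2.imwrite(f"pics/{n}0.png",cv2.cvtColor(d[n]["pixels"],cv2.COLOR_RGB2BGR))
pickle.dump(d,open("d0.pkl","wb"))
a=np.vstack([d["scene"]["pixels"],d["top"]["pixels"]])
print(d["top"]["mtx"],d["top"]["R"],d["top"]["t"],d["scene"]["R"],d["scene"]["t"],d["wrist"]["tool_from_camera"],d["wrist"]["mtx"])
E
```

```text
pics
{'clock': np.float64(0.0), 'joints': array([-1.406,  0.435,  0.025,  1.574, -0.012,  1.134, -0.075]), 'dq': array([ 0.   , -0.   , -0.001, -0.   , -0.   , -0.001, -0.002]), 'joint_efforts': array([-0.0000e+00, -6.6786e+01,  9.8500e-01, -3.1446e+01, -6.1000e-02,
        4.3000e-02,  0.0000e+00]), 'position': array([0.165, 0.602, 0.226]), 'ee_rot': array([-4.190e-01, -3.113e+00,  2.000e-03]), 'force': array([-0.453, -0.37 , -0.142]), 'ft_torque': array([-0.04 ,  0.008, -0.01 ]), 'gripper_force': np.float64(0.0), 'width': np.float64(1.002)}
[[360.90105639   0.         253.61897996]
 [  0.         360.90105639 192.28906254]
 [  0.           0.           1.        ]] [[ 0.0044277  -0.99984519 -0.01702917]
 [-0.99145987 -0.00216972 -0.13039407]
 [ 0.13033694  0.01746109 -0.99131599]] [0.03778398 0.55060809 1.09318581] [[-0.35793791  0.93366089 -0.0125618 ]
 [ 0.48815555  0.17564225 -0.85489997]
 [-0.79598028 -0.31213322 -0.51864077]] [ 0.17259933 -0.16842007  1.9300541 ] [[-4.01499306e-04 -9.56760876e-01 -2.90875344e-01  7.89782540e-02]
 [ 9.99999891e-01 -4.53925132e-04  1.12758075e-04  1.65141897e-04]
 [-2.39918144e-04 -2.90875267e-01  9.56760953e-01 -1.58297389e-01]
 [ 0.00000000e+00  0.00000000e+00  0.00000000e+00  1.00000000e+00]] [[297.31863964   0.         259.25261168]
 [  0.         297.31863964 191.19194721]
 [  0.           0.           1.        ]]
```

View pics/top0.png

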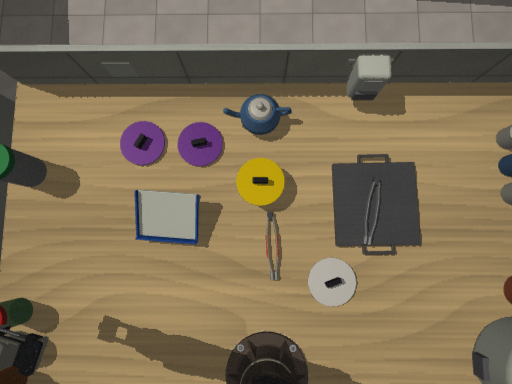

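View pics/scene0.png

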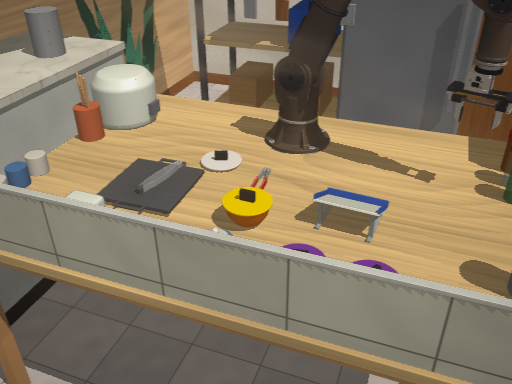

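Lid-shaped things in top view: purple (142,143), purple (201,144), white (332,282) and yellow (261,182). The yellow one is the target: it sits on the orange bowl in both views. There are two pairs of tongs: plain steel on the griddle (373,212), which is the one meant, and red-gripped (273,247), to be left alone. The lid rest is at (168,216) with its lip at the bottom edge.

```bash
cat > m.py <<'E'
from h import *
import pickle
d=pickle.load(open("d0.pkl","rb"))
f=lambda x:np.round(x,4)
def ray(im,uv,z):
    K=im["mtx"];uv=np.atleast_2d(uv).astype(float)
    r=np.c_[(uv-[K[0,2],K[1,2]])/[K[0,0],K[1,1]],np.ones(len(uv))]@im["R"]
    c=-im["R"].T@im["t"]
    return c+r*((z-c[2])/r[:,2])[:,None]
def tri(a,ua,b,ub):
    A=[];B=[]
    for im,u in((a,ua),(b,ub)):
        K=im["mtx"];r=np.array([(u[0]-K[0,2])/K[0,0],(u[1]-K[1,2])/K[1,1],1])@im["R"];r/=np.linalg.norm(r)
        M=np.eye(3)-np.outer(r,r);A.append(M);B.append(M@(-im["R"].T@im["t"]))
    return np.linalg.solve(sum(A),sum(B))
E
python3 - <<'E'
from m import *
out=[]
for n in("top","scene"):
    im=d[n];P=pts(im);H=cv2.cvtColor(im["pixels"],cv2.COLOR_RGB2HSV).astype(int);h,s,v=H[...,0],H[...,1],H[...,2]
    Y=(h>22)&(h<32)&(s>200)&(v>120)
    k,lab,st,ce=cv2.connectedComponentsWithStats(Y.astype(np.uint8));i=1+st[1:,4].argmax();Y=lab==i
    c=max(cv2.findContours(Y.astype(np.uint8),0,2)[0],key=cv2.contourArea)
    (eu,ev),ax,an=cv2.fitEllipse(c);print(n,"lid ell",eu,ev,ax,"depthz",f(np.nanmedian(P[Y],0)))
    hull=np.zeros(Y.shape,np.uint8);x,y,w,hh=cv2.boundingRect(c)
    dark=np.zeros_like(Y);dark[max(y-8,0):y+hh,x:x+w]=(v[max(y-8,0):y+hh,x:x+w]<45)
    k,lab,st,ce=cv2.connectedComponentsWithStats(dark.astype(np.uint8));i=1+st[1:,4].argmax();m=lab==i
    r=cv2.minAreaRect(np.argwhere(m)[:,::-1].astype(np.float32));print(" handle",r,f(np.nanmedian(P[m],0)),np.nanpercentile(P[m][:,2],[50,90,98]).round(4))
    B=(h>105)&(h<120)&(s>180)&(v>60)&(np.abs(P[...,1]-.27)<.16)&(np.abs(P[...,0]-.45)<.16)
    print(" blue bbox",cv2.boundingRect(B.astype(np.uint8)),B.sum())
im=d["top"];P=pts(im)
# tray plane from depth
px=im["pixels"].astype(int)
W=np.zeros(P.shape[:2],bool);W[195:233,144:194]=1
Q=P[W];Q=Q[np.isfinite(Q[:,2])];c=Q.mean(0);n=np.linalg.svd(Q-c)[2][2];n*=np.sign(n[2]);print("tray",f(c),f(n),np.degrees(np.arccos(n[2])),"yaw",np.degrees(np.arctan2(-n[1],-n[0])),"res",f(np.abs((Q-c)@n).mean()))
# tongs
T=np.zeros_like(W);T[168:242,338:412]=1
T&=(P[...,2]>.040)
k,lab,st,ce=cv2.connectedComponentsWithStats(T.astype(np.uint8));i=1+st[1:,4].argmax();m=lab==i
print("tongs",st[i],f(np.nanmedian(P[m],0)),np.nanpercentile(P[m][:,2],[5,50,95]))
q=cv2.minAreaRect(P[m][:,:2].astype(np.float32));print(q)
print("griddle z",np.nanmedian(P[200:220,340:355,2]),"counter",np.nanmedian(P[270:300,180:220,2]))
crop=np.hstack([cv2.resize(im["pixels"][150:255,330:425],None,fx=4,fy=4,interpolation=2),cv2.resize(im["pixels"][180:250,125:210],(400,420))if 0 else cv2.resize(im["pixels"][150:255,195:290],None,fx=4,fy=4,interpolation=2)])
cv2.imwrite("pics/c1.png",crop[...,::-1])
cs=d["scene"]["pixels"][140:245,80:400];cv2.imwrite("pics/c2.png",cv2.resize(cs,None,fx=2.5,fy=2.5,interpolation=2)[...,::-1])
E
```

```text
top lid ell 260.0068054199219 181.25352478027344 (46.43001937866211, 47.09604263305664) depthz [0.5771 0.0198 0.0765]
 handle ((260.5, 180.5), (5.0, 13.0), 90.0) [0.5776 0.0168 0.1081] [0.1081 0.1105 0.1124]
 blue bbox (136, 191, 62, 53) 317
scene lid ell 247.04360961914062 201.1976776123047 (28.257762908935547, 49.956233978271484) depthz [0.5951 0.0297 0.0758]Traceback (most recent call last):
  File "<stdin>", line 11, in <module>
ValueError: attempt to get argmax of an empty sequence
```

Run:
```python
from m import *
print("lid flange tri",f(tri(d["top"],(260.0,181.25),d["scene"],(247.04,201.2))), "ray@.076",f(ray(d["top"],(260.0,181.25),.076)),"handle ray",f(ray(d["top"],(260.5,180.5),.108)))
im=d["top"];P=pts(im);px=im["pixels"]
H=cv2.cvtColor(px,cv2.COLOR_RGB2HSV).astype(int);h,s,v=H[...,0],H[...,1],H[...,2]
W=np.zeros(P.shape[:2],bool);W[196:232,145:193]=1
Q=P[W];Q=Q[np.isfinite(Q[:,2])];c=Q.mean(0);n=np.linalg.svd(Q-c)[2][2];n*=np.sign(n[2]);print("tray",f(c),f(n),np.degrees(np.arccos(n[2])),"yaw",np.degrees(np.arctan2(-n[1],-n[0])),"res",f(np.abs((Q-c)@n).mean()))
# white tray contour
T=(s<60)&(v>120);T[:185]=0;T[245:]=0;T[:,:130]=0;T[:,205:]=0
C=max(cv2.findContours(T.astype(np.uint8),0,2)[0],key=cv2.contourArea);r=cv2.minAreaRect(C);print("tray rect",r);B=cv2.boxPoints(r)
K=im["mtx"]
R=np.c_[(B-[K[0,2],K[1,2]])/K[0,0],np.ones(4)]@im["R"];cc=-im["R"].T@im["t"]
X=cc+R*(((c-cc)@n)/(R@n))[:,None];print(f(X),f(X.mean(0)))
T=np.zeros_like(W);T[168:246,338:412]=1
T&=(P[...,2]>.040)
k,lab,st,ce=cv2.connectedComponentsWithStats(T.astype(np.uint8));i=1+st[1:,4].argmax();m=lab==i
print("tongs",st[i],f(np.nanmedian(P[m],0)),np.nanpercentile(P[m][:,2],[5,50,95]))
print(cv2.minAreaRect(P[m][:,:2].astype(np.float32)))
print("griddle z",np.nanmedian(P[200:220,340:355,2]),"counter",np.nanmedian(P[270:300,180:220,2]))
cv2.imwrite("pics/c1.png",np.hstack([cv2.resize(px[y:y+105,x:x+95],None,fx=4,fy=4,interpolation=2) for y,x in((150,330),(150,195))])[...,::-1])
cv2.imwrite("pics/c2.png",cv2.resize(d["scene"]["pixels"][140:245,80:400],None,fx=2.5,fy=2.5,interpolation=2)[...,::-1])
```

```text
lid flange tri [0.5797 0.02   0.0715] ray@.076 [[0.5791 0.0197 0.076 ]] handle ray [[0.5761 0.0183 0.108 ]]
tray [0.4807 0.2969 0.0681] [-0.4217  0.0337  0.9061] 25.029527090458064 yaw -4.566067174456071 res 0.0015
tray rect ((166.00582885742188, 213.90663146972656), (58.885101318359375, 45.59852600097656), 3.5763344764709473)
[[0.4167 0.4068 0.0342]
 [0.5506 0.3829 0.0974]
 [0.5398 0.2068 0.0989]
 [0.4062 0.2232 0.0361]] [0.4783 0.3049 0.0667]
tongs [363 177  17  68 337] [ 0.4917 -0.3202  0.0496] [0.04123997 0.0496221  0.05325235]
((0.4941413104534149, -0.32235202193260193), (0.03360316902399063, 0.21074263751506805), 78.6464614868164)
griddle z 0.03067859647593273 counter 0.00044669924029727107
```

View pics/c1.png

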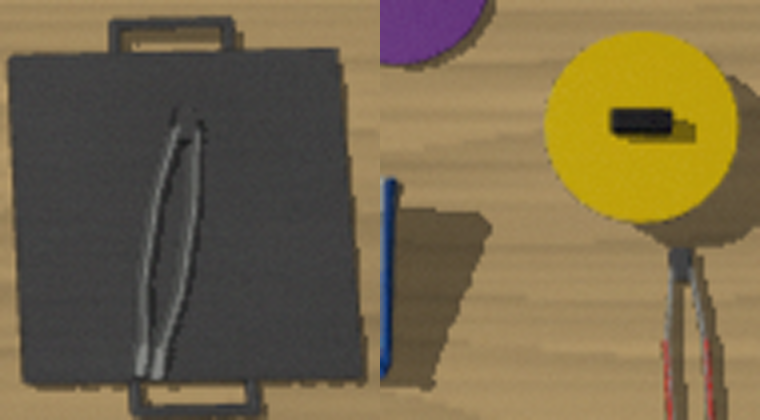

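View pics/c2.png

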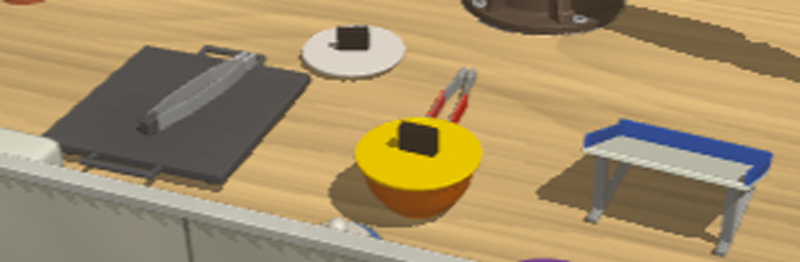

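The crops confirm the yellow lid on the orange bowl, with its handle at crop (640,120). The steel tongs lie on the griddle with the hinge at the far end (187,110) and the jaws near (150,365). The red-gripped pair lies apart, at (690,330). Next I'll write a move helper.

```bash
cat >> h.py <<'E'
def tool(yaw,tilt=None):
    """tool pointing down, tool y at heading yaw (deg); optional tilt: z along -n of ramp with yaw"""
    c,s=np.cos(np.radians(yaw)),np.sin(np.radians(yaw))
    y=np.array([c,s,0]);z=np.array([0,0,-1.])
    if tilt: t=np.radians(tilt);y=np.array([c*np.cos(t),s*np.cos(t),np.sin(t)]);z=-np.array([-c*np.sin(t),-s*np.sin(t),np.cos(t)])
    return np.c_[np.cross(y,z),y,z]
def plan(p,R,rows=None,frm=None):
    if frm is None:
        o=arm.observe();p0=o["position"];R0=Ro.from_rotvec(o["ee_rot"]).as_matrix()
    else:p0,R0=frm
    rv=Ro.from_matrix(R0.T@R).as_rotvec();dp=R0.T@(np.array(p)-p0)
    n=rows or 1
    while 1:
        A=sum(Ro.from_rotvec(rv/n*k).as_matrix() for k in range(n))
        s=np.linalg.solve(A,dp)/.025;t=rv/n/.1
        if rows or (max(abs(s))<=1 and max(abs(t))<=1): break
        n+=1
    print(n,"rows",np.round(s,3),np.round(t,3),"total sh",np.round(dp,4),"rot",np.round(rv,4));return np.array(p),R
E
python3 - <<'E'
from h import *
a=plan([.36,.31,.24],tool(30))
plan([.577,.019,.24],tool(0),frm=a)
E
```

```text
14 rows [-0.966 -0.356 -0.039] [-0.001  0.     0.557] total sh [-0.2651 -0.2304 -0.0136] rot [-1.100e-03  5.000e-04  7.793e-01]
14 rows [-0.982  0.37   0.   ] [0.    0.    0.374] total sh [-0.3605  0.0424  0.    ] rot [0.     0.     0.5236]
```

{"method": "carry_out", "body": {
  "commands": [
    [1,-0.97,-0.36,-0.04,0,0,0.56],
    [1,-0.97,-0.36,-0.04,0,0,0.56],
    [1,-0.97,-0.36,-0.04,0,0,0.56],
    [1,-0.97,-0.36,-0.04,0,0,0.56],
    [1,-0.97,-0.36,-0.04,0,0,0.56],
    [1,-0.97,-0.36,-0.04,0,0,0.56],
    [1,-0.97,-0.36,-0.04,0,0,0.56]
  ]
}}

```text
clock: 0.85
position: [0.2933, 0.4728, 0.2339]
ee_rot: [-1.025, -2.969, -0.0]
force: [0.1, -0.3, 0.6]
width: 0.998
gripper_force: 0.0
```

{"method": "carry_out", "body": {
  "commands": [
    [1,-0.97,-0.36,-0.04,0,0,0.56],
    [1,-0.97,-0.36,-0.04,0,0,0.56],
    [1,-0.97,-0.36,-0.04,0,0,0.56],
    [1,-0.97,-0.36,-0.04,0,0,0.56],
    [1,-0.97,-0.36,-0.04,0,0,0.56],
    [1,-0.97,-0.36,-0.04,0,0,0.56],
    [1,-0.97,-0.36,-0.04,0,0,0.56],
    [1,0,0,0,0,0,0]
  ]
}}

```text
clock: 1.65
position: [0.3611, 0.3037, 0.241]
ee_rot: [1.588, 2.71, -0.001]
force: [0.3, 0.8, -0.7]
width: 0.999
gripper_force: 0.0
```

```bash
cat >> h.py <<'E'
def wrist(name):
    o=arm.observe();im=arm.get_image("wrist");T=np.eye(4);T[:3,:3]=Ro.from_rotvec(o["ee_rot"]).as_matrix();T[:3,3]=o["position"]
    im["T"]=T@im["tool_from_camera"];cv2.imwrite(f"pics/{name}.png",im["pixels"][...,::-1]);return im
def wdir(im,u,v):
    K=im["mtx"];x=(np.asarray(u,float)-K[0,2])/K[0,0];y=(np.asarray(v,float)-K[1,2])/K[1,1];r=np.hypot(x,y)+1e-12
    c=np.stack([np.sin(r)*x/r,np.sin(r)*y/r,np.cos(r)],-1);return c@im["T"][:3,:3].T
def wpts(im):
    z=im["range_z"];v,u=np.mgrid[:z.shape[0],:z.shape[1]];D=wdir(im,u,v);cz=D@im["T"][:3,2]
    P=im["T"][:3,3]+D*(z/cz)[...,None];P[z<=0]=np.nan;return P
def wplane(im,uv,c,n):
    uv=np.atleast_2d(uv);D=wdir(im,uv[:,0],uv[:,1]);C=im["T"][:3,3];return C+D*(((np.array(c)-C)@n)/(D@n))[:,None]
E
python3 - <<'E'
from h import *
import pickle
o=arm.observe();print(o["clock"],o["position"].round(4),o["joints"].round(2))
im=wrist("w1");pickle.dump(im,open("w1.pkl","wb"))
plan([.577,.019,.24],tool(0))
E
```

```text
1.65 [0.3611 0.3037 0.241 ] [-1.07  0.17  0.3   1.93 -0.05  1.05 -0.24]
14 rows [-0.968  0.376  0.003] [ 0.    -0.     0.367] total sh [-0.3563  0.0473  0.001 ] rot [ 2.000e-04 -2.000e-04  5.144e-01]
```

View pics/w1.png

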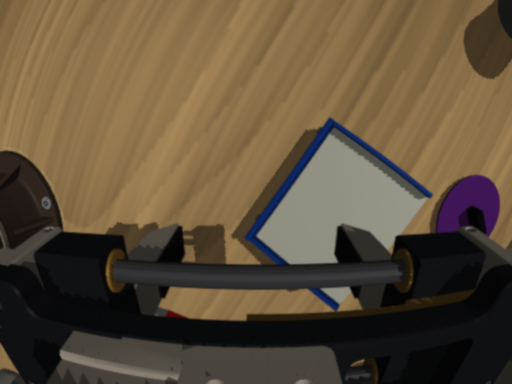

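The wrist picture shows the tray: lip from (330,120) to (248,238), cheeks from those corners to (430,193) and (338,307). I'll measure the tray from this second view while heading for the bowl.

{"method": "carry_out", "body": {
  "commands": [
    [1,-0.97,0.38,0,0,0,0.37],
    [1,-0.97,0.38,0,0,0,0.37],
    [1,-0.97,0.38,0,0,0,0.37],
    [1,-0.97,0.38,0,0,0,0.37],
    [1,-0.97,0.38,0,0,0,0.37],
    [1,-0.97,0.38,0,0,0,0.37],
    [1,-0.97,0.38,0,0,0,0.37]
  ]
}}

```text
clock: 2.4
position: [0.4884, 0.179, 0.2406]
ee_rot: [-1.915, -2.49, -0.0]
force: [-1.0, 0.3, -0.1]
width: 0.994
gripper_force: 0.0
```

{"method": "carry_out", "body": {
  "commands": [
    [1,-0.97,0.38,0,0,0,0.37],
    [1,-0.97,0.38,0,0,0,0.37],
    [1,-0.97,0.38,0,0,0,0.37],
    [1,-0.97,0.38,0,0,0,0.37],
    [1,-0.97,0.38,0,0,0,0.37],
    [1,-0.97,0.38,0,0,0,0.37],
    [1,-0.97,0.38,0,0,0,0.37],
    [1,0,0,0,0,0,0]
  ]
}}

```text
clock: 3.2
position: [0.5796, 0.0179, 0.2407]
ee_rot: [2.225, 2.215, -0.001]
force: [0.4, -0.0, -0.4]
width: 1.001
gripper_force: 0.0
```

Run:
```python
from m import *
w=pickle.load(open("w1.pkl","rb"))
P=wpts(w);H=cv2.cvtColor(w["pixels"],cv2.COLOR_RGB2HSV).astype(int);h,s,v=H[...,0],H[...,1],H[...,2]
m=(s<45)&(v>110);m[:115]=0;m[310:]=0;m[:,:245]=0;m[:,435:]=0
k,lab,st,ce=cv2.connectedComponentsWithStats(m.astype(np.uint8));m=lab==1+st[1:,4].argmax()
m2=cv2.erode(m.astype(np.uint8),np.ones((7,7)))>0
Q=P[m2];Q=Q[np.isfinite(Q[:,2])];c=np.median(Q,0);n=np.linalg.svd(Q-c,full_matrices=0)[2][2];n*=np.sign(n[2])
print("tray",f(c),f(n),np.degrees(np.arccos(n[2])),"yaw",np.degrees(np.arctan2(-n[1],-n[0])), "z at x=.478,y=.3045:",c[2]-(n[0]*(.478-c[0])+n[1]*(.3045-c[1]))/n[2])
yaw=-3.5;R=tool(yaw,25);xr=R[:,1];zr=-R[:,2];yr=np.cross(zr,xr)
O=np.array([.478,.3045,.067])
C=max(cv2.findContours(m.astype(np.uint8),0,1)[0],key=cv2.contourArea)[:,0]
for nm,hgt,ax,sgn in(("lip",.02,xr,-1),("cheek+",0.014,yr,1),("cheek+ floor",0,yr,1),("top",0,xr,1)):
    X=(wplane(w,C,O+hgt*zr,zr)-O)
    a=X@ax;oth=X@(yr if ax is xr else xr)
    g=(a*sgn>.06)&(abs(oth)<.045);g&=abs(a-np.median(a[g]))<.012
    if g.sum()>5: print(nm,g.sum(),f(np.median(a[g])),"slope deg",np.degrees(np.polyfit(oth[g],a[g],1)[0]))
# top view
im=d["top"];H=cv2.cvtColor(im["pixels"],cv2.COLOR_RGB2HSV).astype(int);s,v=H[...,1],H[...,2]
m=(s<60)&(v>120);m[:185]=0;m[245:]=0;m[:,:130]=0;m[:,205:]=0
C=max(cv2.findContours(m.astype(np.uint8),0,1)[0],key=cv2.contourArea)[:,0];K=im["mtx"]
D=np.c_[(C-[K[0,2],K[1,2]])/K[0,0],np.ones(len(C))]@im["R"];cc=-im["R"].T@im["t"]
for nm,hgt,ax,sgn in(("lip",.0,xr,-1),("cheek+",0,yr,1),("cheek-",.014,yr,-1),("top",0,xr,1)):
    X=cc+D*(((O+hgt*zr-cc)@zr)/(D@zr))[:,None]-O
    a=X@ax;oth=X@(yr if ax is xr else xr)
    g=(a*sgn>.06)&(abs(oth)<.045);g&=abs(a-np.median(a[g]))<.012
    print("T",nm,g.sum(),f(np.median(a[g])),"slope deg",np.degrees(np.polyfit(oth[g],a[g],1)[0]))
# lid from here
w=wrist("w2");pickle.dump(w,open("w2.pkl","wb"))
P=wpts(w);H=cv2.cvtColor(w["pixels"],cv2.COLOR_RGB2HSV).astype(int);h,s,v=H[...,0],H[...,1],H[...,2]
Y=((h>22)&(h<32)&(s>200)&(v>110));print("yellow",Y.sum(),cv2.boundingRect(Y.astype(np.uint8)),f(np.nanmedian(P[Y],0)))
o=arm.observe();print(o["position"].round(4),o["joints"].round(2),o["clock"])
```

```text
tray [0.4602 0.3211 0.0588] [-0.4192  0.0283  0.9075] 24.84443084090054 yaw -3.8629864010650903 z at x=.478,y=.3045: 0.06752907882525305
lip 60 -0.0708 slope deg 0.7584331590399394
cheek+ 73 0.0745 slope deg -0.8725681342528542
cheek+ floor 70 0.0751 slope deg -0.925169753302432
top 36 0.069 slope deg 4.7269652761754255
T lip 28 -0.0713 slope deg 1.2177301164305174
T cheek+ 28 0.0735 slope deg -0.9716141754578169
T cheek- 28 -0.0883 slope deg -1.3492540139819766
T top 30 0.0726 slope deg 0.5425123788775795
yellow 11683 (194, 107, 128, 126) [0.5787 0.0257 0.0763]
[0.579  0.0202 0.2406] [-0.53  0.37  0.56  1.7  -0.22  1.13  0.09] 3.25
```

View pics/w2.png

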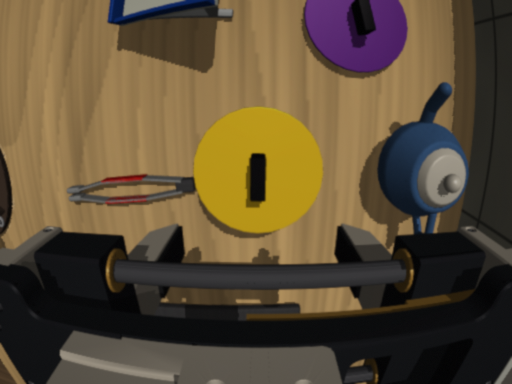

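The wrist view shows the yellow lid around (258,170) with its handle upright at (258,177), the red tongs to the left and the teapot to the right. Next I'll fit the lid and handle.

Run:
```python
from m import *
w=pickle.load(open("w2.pkl","rb"));P=wpts(w);H=cv2.cvtColor(w["pixels"],cv2.COLOR_RGB2HSV).astype(int);h,s,v=H[...,0],H[...,1],H[...,2]
Y=((h>22)&(h<32)&(s>200)&(v>110)).astype(np.uint8)
C=max(cv2.findContours(Y,0,1)[0],key=cv2.contourArea)[:,0]
z=np.array([0,0,1.])
e=cv2.fitEllipse(wplane(w,C,[0,0,.076],z)[:,:2].astype(np.float32));print("lid ell",np.round(e[0],4),np.round(e[1],4))
B=np.zeros_like(Y);B[145:208,240:278]=v[145:208,240:278]<45
m=B>0;zz=P[m][:,2];top=m&(P[...,2]>.102);print("handle z",np.nanpercentile(zz,[10,50,90]),f(np.nanmedian(P[top],0)))
for nm,mm in(("top",top),("all",m)):
    uv=np.argwhere(mm)[:,::-1];r=cv2.minAreaRect(wplane(w,uv,[0,0,.108],z)[:,:2].astype(np.float32));print(nm,r)
T=pickle.load(open("d0.pkl","rb"))["top"]
# height of lid from two views: top ray and wrist ray of ellipse centre
c1=cv2.fitEllipse(C)[0];D=wdir(w,*c1);A=w["T"][:3,3]
K=T["mtx"];r=np.array([(260.0-K[0,2])/K[0,0],(181.25-K[1,2])/K[1,1],1])@T["R"];cc=-T["R"].T@T["t"]
S=np.linalg.lstsq(np.c_[D,-r],cc-A,rcond=None)[0];print("tri",f(A+D*S[0]),f(cc+r*S[1]))
```

```text
lid ell [0.5776 0.0202] [0.144  0.1444]
handle z [0.10682951 0.10821994 0.10924577] [0.5774 0.0213 0.1083]
top ((0.5774319171905518, 0.021274250000715256), (0.04511168971657753, 0.01435275748372078), 89.19380187988281)
all ((0.577453076839447, 0.022778455168008804), (0.048120398074388504, 0.01435275748372078), 89.19380187988281)
tri [0.5777 0.0217 0.0673] [0.5804 0.0197 0.0678]
```

{"method": "carry_out", "body": {
  "commands": [
    [0.6,0,-0.06,1,0,0,0],
    [0.6,0,0,1,0,0,0],
    [0.6,0,0,1,0,0,0],
    [0.6,0,0,1,0,0,0],
    [0.6,0,0,1,0,0,0],
    [0.6,0,0,0.8,0,0,0],
    [0.6,0,0,0.6,0,0,0],
    [0.6,0,0,0,0,0,0]
  ]
}}

```text
clock: 4.05
position: [0.5754, 0.0234, 0.0787]
ee_rot: [-2.215, -2.223, 0.004]
force: [0.1, 0.2, 0.1]
width: 0.6
gripper_force: 0.0
```

Run:
```python
from h import *
o=arm.observe();print(o["clock"],o["position"].round(4),o["force"].round(1),o["width"])
plan([.5775,.0208,.080],tool(0))
```

```text
4.05 [0.5754 0.0234 0.0787] [0.1 0.2 0.1] 0.6000207060850691
1 rows [-0.104  0.085 -0.052] [-0.04  -0.005  0.034] total sh [-0.0026  0.0021 -0.0013] rot [-0.004  -0.0005  0.0034]
```

{"method": "carry_out", "body": {
  "commands": [
    [0.1,-0.05,0.04,0,0,0,0],
    [0.1,0,0,0,0,0,0],
    [0.1,0,0,0,0,0,0],
    [0.1,0,0,0,0,0,0],
    [0.1,0,0,0,0,0,0],
    [0.1,0,0,0,0,0,0]
  ],
  "squeeze": 30
}}

```text
clock: 4.65
position: [0.5782, 0.0203, 0.081]
ee_rot: [2.22, 2.222, 0.001]
force: [-0.9, 0.5, 2.4]
width: 0.171
gripper_force: 29.9
```

{"method": "carry_out", "body": {
  "commands": [
    [0.1,0,0,-0.2,0,0,0],
    [0.1,0,0,-0.4,0,0,0],
    [0.1,0,0,-0.8,0,0,0],
    [0.1,0,0,-1,0,0,0],
    [0.1,0,0,-1,0,0,0],
    [0.1,0,0,-1,0,0,0],
    [0.1,0,0,-1,0,0,0],
    [0.1,0,0,0,0,0,0]
  ]
}}

```text
clock: 5.45
position: [0.58, 0.0199, 0.2197]
ee_rot: [2.218, 2.219, 0.008]
force: [0.3, -0.2, -1.5]
width: 0.172
gripper_force: 29.9
```

Run:
```python
from m import *
o=arm.observe();print(o["clock"],o["position"].round(4),o["force"].round(1),o["width"],o["gripper_force"])
im=arm.get_image("top");w=wrist("w3");pickle.dump((im,w),open("d3.pkl","wb"))
cv2.imwrite("pics/t3.png",np.hstack([cv2.resize(im["pixels"],(400,300)),cv2.resize(w["pixels"],(400,300))])[...,::-1])
yaw=-4.5;R=tool(yaw,25);xr=R[:,1];zr=-R[:,2]
O=np.array([.480,.3045,.068])
# TCP in lid frame is 18.. above origin: z_l = .080-.062
for up,sl in((.06,.012),(.012,.008),(0,0)):
    T=O+zr*(.018+up)+xr*sl;print(f(T))
a=plan(O+zr*(.018+.06)+xr*.012,R)
a=plan(O+zr*(.018+.01)+xr*.008,R,frm=a)
```

```text
5.45 [0.58   0.0199 0.2197] [ 0.3 -0.2 -1.5] 0.17169920993349977 29.915330708026886
[0.458  0.3062 0.1438]
[0.4746 0.3049 0.0986]
[0.4724 0.3051 0.0843]
12 rows [ 0.94  -0.477  0.149] [-0.363 -0.015  0.065] total sh [ 0.286  -0.12    0.0725] rot [-0.435  -0.0178  0.0782]
3 rows [-0.    -0.053  0.667] [0. 0. 0.] total sh [-0.    -0.004  0.05 ] rot [0. 0. 0.]
```

View pics/t3.png

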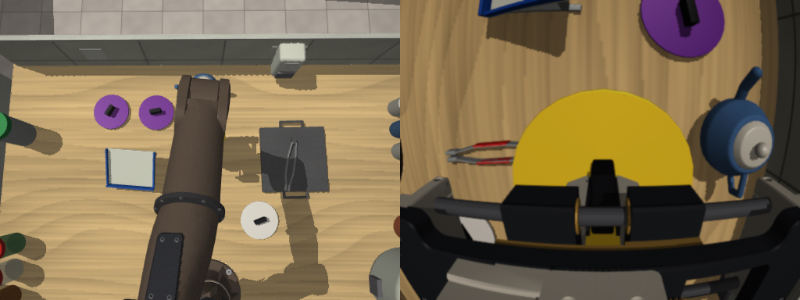

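The wrist half shows the lid held by its handle and clear of the bowl. Now I'll carry it above the rest.

Run:
```python
from m import *
R=tool(-4.5,25);xr=R[:,1];zr=-R[:,2];O=np.array([.480,.3045,.068])
plan(O+zr*(.018+.10)+xr*.012,R,frm=(np.array([.5785,.0205,.2185]),tool(0)))
```

```text
12 rows [ 0.941 -0.511  0.026] [-0.363 -0.014  0.064] total sh [ 0.2871 -0.1374  0.0385] rot [-0.4361 -0.0171  0.0773]
```

{"method": "carry_out", "body": {
  "commands": [
    [0.1,0.94,-0.51,0.03,-0.36,-0.01,0.06],
    [0.1,0.94,-0.51,0.03,-0.36,-0.01,0.06],
    [0.1,0.94,-0.51,0.03,-0.36,-0.01,0.06],
    [0.1,0.94,-0.51,0.03,-0.36,-0.01,0.06],
    [0.1,0.94,-0.51,0.03,-0.36,-0.01,0.06],
    [0.1,0.94,-0.51,0.03,-0.36,-0.01,0.06]
  ]
}}

```text
clock: 6.15
position: [0.503, 0.1628, 0.203]
ee_rot: [2.142, 2.067, 0.221]
force: [0.7, -0.3, -2.3]
width: 0.173
gripper_force: 29.9
```

{"method": "carry_out", "body": {
  "commands": [
    [0.1,0.94,-0.51,0.03,-0.36,-0.01,0.06],
    [0.1,0.94,-0.51,0.03,-0.36,-0.01,0.06],
    [0.1,0.94,-0.51,0.03,-0.36,-0.01,0.06],
    [0.1,0.94,-0.51,0.03,-0.36,-0.01,0.06],
    [0.1,0.94,-0.51,0.03,-0.36,-0.01,0.06],
    [0.1,0.94,-0.51,0.03,-0.36,-0.01,0.06],
    [0.1,0,0,0,0,0,0],
    [0.1,0,0,0,0,0,0]
  ]
}}

```text
clock: 6.95
position: [0.439, 0.3066, 0.1757]
ee_rot: [2.045, 1.908, 0.418]
force: [0.7, 0.0, -1.0]
width: 0.172
gripper_force: 29.9
```

Run:
```python
from m import *
o=arm.observe();print(o["clock"],o["position"].round(4),o["force"].round(1),o["width"],o["joints"].round(2))
R=tool(-4.5,25);xr=R[:,1];zr=-R[:,2];O=np.array([.480,.3045,.068])
plan(O+zr*(.018+.008)+xr*.006,R)
w=wrist("w4");pickle.dump(w,open("w4.pkl","wb"))
```

```text
6.95 [0.439  0.3066 0.1757] [ 0.7  0.  -1. ] 0.17185510499260423 [-1.48  0.24  0.62  2.18  0.41  0.55 -1.29]
4 rows [ 0.008 -0.02   0.89 ] [-0.014 -0.012  0.021] total sh [ 0.0007 -0.0018  0.089 ] rot [-0.0056 -0.0048  0.0082]
```

View pics/w4.png

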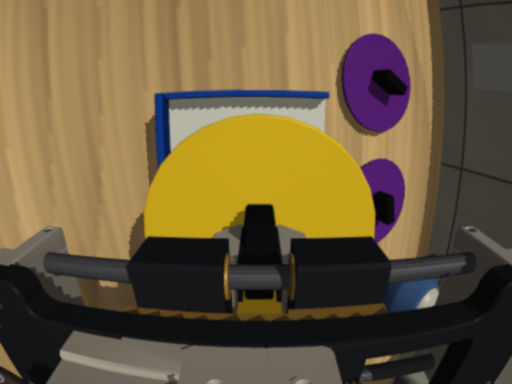

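The lid hovers squarely over the tray: the lip at left (162,130) is vertical in view, and the far cheek (157,97)-(328,95) is horizontal. I'll go down.

{"method": "carry_out", "body": {
  "commands": [
    [0.1,0,-0.05,1,0,0,0],
    [0.1,0,0,1,0,0,0],
    [0.1,0,0,0.8,0,0,0],
    [0.1,0,0,0.6,0,0,0],
    [0.1,0,0,0,0,0,0],
    [0.1,0,0,0,0,0,0]
  ]
}}

```text
clock: 7.6
position: [0.4752, 0.3031, 0.0993]
ee_rot: [2.05, 1.903, 0.42]
force: [-1.1, -0.4, -1.6]
width: 0.171
gripper_force: 29.9
```

```bash
cat > rel.py <<'E'
from h import *
R=tool(-4.5,25);xr=R[:,1];zr=-R[:,2];O=np.array([.480,.3045,.068])
o=arm.observe();d=o["position"]-O;print(o["clock"],"in ramp: x %.4f y %.4f z-.018 %.4f"%(d@xr,d@np.cross(zr,xr),d@zr-.018),"F ramp",np.round([o["force"]@xr,o["force"]@np.cross(zr,xr),o["force"]@zr],1),o["width"])
print("rot err deg",np.degrees(Ro.from_matrix(Ro.from_rotvec(o["ee_rot"]).as_matrix().T@R).as_rotvec()).round(2))
E
python3 rel.py
```

```text
7.6 in ramp: x 0.0090 y -0.0018 z-.018 0.0124 F ramp [-1.6 -0.5 -1. ] 0.1708385989163615
rot err deg [-0.26 -0.26  0.17]
```

{"method": "carry_out", "body": {
  "commands": [
    [0.1,0,0,0.12,0,0,0],
    [0.1,0,0,0.1,0,0,0],
    [0.1,0,0,0.1,0,0,0],
    [0.1,0,0,0,0,0,0]
  ]
}}

```text
clock: 8.0
position: [0.4779, 0.3044, 0.0918]
ee_rot: [2.048, 1.906, 0.422]
force: [-0.3, -0.1, -2.2]
width: 0.171
gripper_force: 29.9
```

```bash
python3 rel.py
```

```text
8.0 in ramp: x 0.0082 y -0.0003 z-.018 0.0045 F ramp [-1.2 -0.1 -1.9] 0.1705225371437751
rot err deg [-0.25 -0.37  0.29]
```

{"method": "carry_out", "body": {
  "commands": [
    [0.1,0,0,0.06,0,0,0],
    [0.1,0,0,0,0,0,0]
  ]
}}

```text
clock: 8.2
position: [0.4786, 0.3043, 0.0904]
ee_rot: [2.048, 1.905, 0.422]
force: [0.3, -0.0, -1.9]
width: 0.169
gripper_force: 29.9
```

```bash
python3 rel.py
```

```text
8.2 in ramp: x 0.0082 y -0.0003 z-.018 0.0029 F ramp [-0.5 -0.  -1.9] 0.16890261503533566
rot err deg [-0.25 -0.37  0.29]
```

{"method": "carry_out", "body": {
  "commands": [
    [0.1,0,-0.1,0,0,0,0],
    [0.1,0,-0.06,0,0,0,0],
    [0.1,0,0,0.04,0,0,0],
    [0.1,0,0,0,0,0,0]
  ]
}}

```text
clock: 8.6
position: [0.4753, 0.3045, 0.0878]
ee_rot: [2.048, 1.906, 0.422]
force: [-0.3, -0.8, -1.8]
width: 0.172
gripper_force: 29.9
```

```bash
python3 rel.py
```

```text
8.6 in ramp: x 0.0041 y -0.0004 z-.018 0.0019 F ramp [-0.9 -0.9 -1.5] 0.1720060559739071
rot err deg [-0.25 -0.36  0.3 ]
```

{"method": "carry_out", "body": {
  "commands": [
    [0.1,0,-0.06,0,0,0,0],
    [0.1,0,0,0,0,0,0]
  ]
}}

```text
clock: 8.8
position: [0.4739, 0.3046, 0.0872]
ee_rot: [2.048, 1.905, 0.422]
force: [-0.4, 0.7, -1.9]
width: 0.174
gripper_force: 29.9
```

```bash
python3 rel.py
```

```text
8.8 in ramp: x 0.0026 y -0.0004 z-.018 0.0020 F ramp [-1.2  0.7 -1.6] 0.1738041040268154
rot err deg [-0.25 -0.36  0.29]
```

{"method": "carry_out", "body": {
  "commands": [
    [0.1,0,0,0.06,0,0,0],
    [0.1,0,0,0,0,0,0]
  ]
}}

```text
clock: 9.0
position: [0.4746, 0.3047, 0.086]
ee_rot: [2.048, 1.906, 0.422]
force: [-4.2, 0.2, 4.2]
width: 0.171
gripper_force: 30.0
```

```bash
python3 rel.py
```

```text
9.0 in ramp: x 0.0027 y -0.0002 z-.018 0.0006 F ramp [-2.  -0.2  5.6] 0.17071439004401492
rot err deg [-0.25 -0.38  0.28]
```

{"method": "carry_out", "body": {
  "commands": [
    [0.1,0,-0.06,-0.01,0,0,0],
    [0.1,0,0,0,0,0,0]
  ]
}}

```text
clock: 9.2
position: [0.4731, 0.3047, 0.0855]
ee_rot: [2.048, 1.906, 0.422]
force: [-0.8, 0.2, 0.6]
width: 0.173
gripper_force: 30.0
```

```bash
python3 rel.py
```

```text
9.2 in ramp: x 0.0012 y -0.0003 z-.018 0.0008 F ramp [-0.5  0.2  0.8] 0.1729982740177095
rot err deg [-0.24 -0.37  0.29]
```

{"method": "carry_out", "body": {
  "commands": [
    [0.1,0,-0.05,0,0,0,0],
    [0.1,0,0,0,0,0,0]
  ]
}}

```text
clock: 9.4
position: [0.472, 0.3048, 0.085]
ee_rot: [2.048, 1.905, 0.422]
force: [-0.3, 0.5, 0.2]
width: 0.173
gripper_force: 30.0
```

```bash
python3 rel.py
```

```text
9.4 in ramp: x -0.0001 y -0.0003 z-.018 0.0007 F ramp [-0.3  0.5  0.3] 0.17260340546561473
rot err deg [-0.24 -0.37  0.29]
```

{"method": "carry_out", "body": {
  "commands": [
    [0.1,0,-0.05,0,0,0,0],
    [0.1,0,0,0,0,0,0]
  ]
}}

```text
clock: 9.6
position: [0.4708, 0.3048, 0.0844]
ee_rot: [2.048, 1.905, 0.422]
force: [0.0, -0.6, -1.2]
width: 0.171
gripper_force: 30.0
```

```bash
python3 rel.py
```

```text
9.6 in ramp: x -0.0014 y -0.0004 z-.018 0.0007 F ramp [-0.5 -0.6 -1.1] 0.17063031787554273
rot err deg [-0.25 -0.36  0.29]
```

{"method": "carry_out", "body": {
  "commands": [
    [0.1,0,-0.05,0.01,0,0,0],
    [0.1,0,0,0,0,0,0]
  ]
}}

```text
clock: 9.8
position: [0.4701, 0.305, 0.0839]
ee_rot: [2.048, 1.905, 0.423]
force: [-1.0, 0.1, 3.5]
width: 0.174
gripper_force: 30.0
```

```bash
python3 rel.py
```

```text
9.8 in ramp: x -0.0023 y -0.0003 z-.018 0.0006 F ramp [0.6 0.  3.6] 0.1741387493295628
rot err deg [-0.22 -0.38  0.28]
```

{"method": "carry_out", "body": {
  "commands": [
    [0.1,0,-0.05,0.01,0,0,0],
    [0.1,0,0,0,0,0,0]
  ]
}}

```text
clock: 10.0
position: [0.4697, 0.3051, 0.0836]
ee_rot: [2.048, 1.904, 0.424]
force: [-0.2, -1.4, 6.7]
width: 0.171
gripper_force: 30.0
```

```bash
python3 rel.py
```

```text
10.0 in ramp: x -0.0028 y -0.0002 z-.018 0.0005 F ramp [ 2.8 -1.5  6.1] 0.17116337951864502
rot err deg [-0.18 -0.4   0.24]
```

The force along the slope has risen, so the lid is seated against the lip. I'll release it and back off along the slope normal.

{"method": "carry_out", "body": {
  "commands": [
    [0.45,0,0,0,0,0,0],
    [0.45,0,0,0,0,0,0],
    [0.45,0,0,0,0,0,0],
    [0.45,0,0,-0.5,0,0,0],
    [0.45,0,0,-1,0,0,0],
    [0.45,0,0,-1,0,0,0],
    [0.45,0,0,-1,0,0,0],
    [0.45,0,0,-1,0,0,0]
  ]
}}

```text
clock: 10.8
position: [0.4213, 0.3077, 0.1858]
ee_rot: [2.048, 1.905, 0.421]
force: [-0.7, -0.2, 0.0]
width: 0.452
gripper_force: 0.0
```

Run:
```python
from m import *
o=arm.observe();print(o["clock"],o["position"].round(4),o["width"])
w=wrist("w5");P=wpts(w);H=cv2.cvtColor(w["pixels"],cv2.COLOR_RGB2HSV).astype(int);h,s,v=H[...,0],H[...,1],H[...,2]
Y=((h>22)&(h<32)&(s>200)&(v>110)).astype(np.uint8)
Y2=cv2.erode(Y,np.ones((5,5)))>0
Q=P[Y2];c=np.nanmedian(Q,0);Q=Q[np.linalg.norm(Q-c,axis=1)<.08];c=Q.mean(0);n=np.linalg.svd(Q-c,full_matrices=0)[2][2];n*=np.sign(n[2])
print("lid plane",f(c),f(n),np.degrees(np.arccos(n[2])),np.degrees(np.arctan2(-n[1],-n[0])))
plan([.43,.15,.26],tool(0))
a=plan([.47,-.28,.26],tool(79),frm=(np.array([.43,.15,.26]),tool(0)))
a=plan([.47,-.28,.26],tool(-101),frm=(np.array([.43,.15,.26]),tool(0)))
print(o["joints"].round(2))
```

```text
10.8 [0.4213 0.3077 0.1858] 0.4517804513464696
lid plane [0.4718 0.3114 0.0794] [-0.422   0.0321  0.906 ] 25.035664327426755 -4.344311371207518
7 rows [-0.906  0.187 -0.379] [ 0.618  0.013 -0.102] total sh [-0.1574  0.0487 -0.0575] rot [ 0.4325  0.0088 -0.0716]
16 rows [-0.995 -0.615  0.   ] [ 0.     0.    -0.862] total sh [-0.43  0.04  0.  ] rot [ 0.      0.     -1.3788]
18 rows [-0.659  0.875  0.   ] [0.    0.    0.979] total sh [-0.43  0.04  0.  ] rot [0.     0.     1.7628]
[-1.57  0.2   0.67  2.19  0.43  0.59 -1.33]
```

View pics/w5.png

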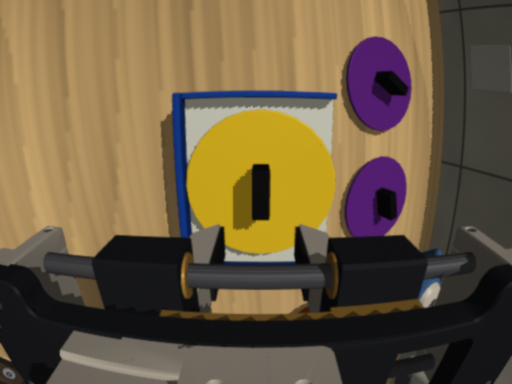

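The lid lies flat on the slope (25.0°), touching the lip at (187,180), handle up. Next: the tongs.

Run:
```python
from h import *
a=plan([.494,-.322,.24],tool(-101),frm=(np.array([.43,.15,.26]),tool(0)))
```

```text
18 rows [-0.686  0.995  0.044] [0.    0.    0.979] total sh [-0.472  0.064  0.02 ] rot [0.     0.     1.7628]
```

{"method": "carry_out", "body": {
  "commands": [
    [0.8,-0.91,0.19,-0.38,0.62,0.01,-0.1],
    [0.8,-0.91,0.19,-0.38,0.62,0.01,-0.1],
    [0.8,-0.91,0.19,-0.38,0.62,0.01,-0.1],
    [0.8,-0.91,0.19,-0.38,0.62,0.01,-0.1],
    [0.8,-0.91,0.19,-0.38,0.62,0.01,-0.1],
    [0.8,-0.91,0.19,-0.38,0.62,0.01,-0.1],
    [0.8,-0.91,0.19,-0.38,0.62,0.01,-0.1]
  ]
}}

```text
clock: 11.55
position: [0.431, 0.1478, 0.2581]
ee_rot: [-2.222, -2.219, 0.008]
force: [0.4, 0.6, -0.0]
width: 0.797
gripper_force: 0.0
```

{"method": "carry_out", "body": {
  "commands": [
    [0.8,-0.69,0.99,0.04,0,0,0.98],
    [0.8,-0.69,0.99,0.04,0,0,0.98],
    [0.8,-0.69,0.99,0.04,0,0,0.98],
    [0.8,-0.69,0.99,0.04,0,0,0.98],
    [0.8,-0.69,0.99,0.04,0,0,0.98],
    [0.8,-0.69,0.99,0.04,0,0,0.98]
  ]
}}

```text
clock: 12.15
position: [0.5488, 0.013, 0.2513]
ee_rot: [2.771, 1.473, -0.007]
force: [0.5, 0.3, -0.0]
width: 0.8
gripper_force: 0.0
```

{"method": "carry_out", "body": {
  "commands": [
    [0.8,-0.69,0.99,0.04,0,0,0.98],
    [0.8,-0.69,0.99,0.04,0,0,0.98],
    [0.8,-0.69,0.99,0.04,0,0,0.98],
    [0.8,-0.69,0.99,0.04,0,0,0.98],
    [0.8,-0.69,0.99,0.04,0,0,0.98],
    [0.8,-0.69,0.99,0.04,0,0,0.98]
  ]
}}

```text
clock: 12.75
position: [0.5708, -0.1644, 0.246]
ee_rot: [3.078, 0.607, -0.005]
force: [0.3, -1.0, -0.5]
width: 0.801
gripper_force: 0.0
```

{"method": "carry_out", "body": {
  "commands": [
    [0.8,-0.69,0.99,0.04,0,0,0.98],
    [0.8,-0.69,0.99,0.04,0,0,0.98],
    [0.8,-0.69,0.99,0.04,0,0,0.98],
    [0.8,-0.69,0.99,0.04,0,0,0.98],
    [0.8,-0.69,0.99,0.04,0,0,0.98],
    [0.8,-0.69,0.99,0.04,0,0,0.98],
    [0.8,0,0,0,0,0,0],
    [0.8,0,0,0,0,0,0]
  ]
}}

```text
clock: 13.55
position: [0.491, -0.3235, 0.2411]
ee_rot: [3.122, -0.307, -0.003]
force: [0.2, 0.2, -0.4]
width: 0.801
gripper_force: 0.0
```

Run:
```python
from m import *
o=arm.observe();print(o["clock"],o["position"].round(4),o["ee_rot"].round(3),o["joints"].round(2))
w=wrist("w6");P=wpts(w)
im=arm.get_image("top");pickle.dump((w,im),open("d6.pkl","wb"))
m=(P[...,2]>.042)&(P[...,2]<.06)&(abs(P[...,0]-.494)<.14)&(abs(P[...,1]+.322)<.12)
k,lab,st,ce=cv2.connectedComponentsWithStats(m.astype(np.uint8));m=lab==1+st[1:,4].argmax()
uv=np.argwhere(m)[:,::-1];X=P[m]
print(len(X),"z",np.percentile(X[:,2],[10,50,90]).round(4),"u,v box",uv.min(0),uv.max(0))
(c,sz,an)=cv2.minAreaRect(X[:,:2].astype(np.float32));print(c,sz,an)
cc,ev,_=cv2.PCACompute2(X[:,:2].astype(np.float64),np.empty(0));print(cc,ev[0],np.degrees(np.arctan2(*ev[0][::-1])))
g=(P[...,2]>.02)&(P[...,2]<.04)&(abs(P[...,0]-.494)<.1)&(abs(P[...,1]+.322)<.1);print("griddle z",np.median(P[g][:,2]))
# mid slice: outer width
ax=ev[0]/np.linalg.norm(ev[0]);s=(X[:,:2]-np.array(c))@ax;t=(X[:,:2]-np.array(c))@[-ax[1],ax[0]]
for a in range(-100,101,20):
    q=abs(s-a/1000)<.008
    if q.sum()>3: print(a,q.sum(),f([t[q].min(),t[q].max()]))
```

```text
13.55 [ 0.491  -0.3235  0.2411] [ 3.122e+00 -3.070e-01 -3.000e-03] [-0.25  0.57  1.16  1.7  -0.54  1.24 -0.72]
1340 z [0.0486 0.0501 0.0511] u,v box [244  79] [271 245]
(0.493574321269989, -0.32272830605506897) (0.031967174261808395, 0.2100566029548645) 79.30180358886719
[[ 0.502327   -0.32475624]] [ 0.98290446 -0.18411633] -10.609616589954328
griddle z 0.030292518929135204
-100 120 [-0.0109  0.0103]
-80 119 [-0.011   0.0111]
-60 73 [-0.0134  0.0129]
-40 70 [-0.0159  0.0151]
-20 73 [-0.0159  0.0159]
0 77 [-0.0159  0.0155]
20 71 [-0.016   0.0151]
40 72 [-0.016   0.0158]
60 76 [-0.0137  0.0132]
80 164 [-0.0116  0.0104]
100 173 [-0.0095  0.0091]
```

View pics/w6.png

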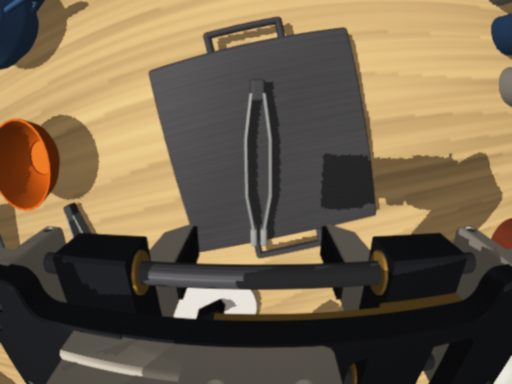

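The wrist view shows the plain steel tongs at the middle (258,160), hinge up at (257,85), aligned with the tool. The open orange bowl is still standing at (25,165). I'll descend.

Run:
```python
from h import *
plan([.4936,-.3227,.04],tool(-100.65))
```

```text
9 rows [ 0.007 -0.001  0.893] [ 0.004  0.002 -0.008] total sh [ 0.0018 -0.0006  0.201 ] rot [ 0.004   0.0015 -0.0069]
```

{"method": "carry_out", "body": {
  "commands": [
    [0.6,0,0,1,0,0,0],
    [0.6,0,0,1,0,0,0],
    [0.6,0,0,1,0,0,0],
    [0.6,0,0,1,0,0,0],
    [0.6,0,0,1,0,0,0],
    [0.6,0,0,1,0,0,0],
    [0.6,0,0,0.8,0,0,0],
    [0.6,0,0,0,0,0,0]
  ]
}}

```text
clock: 14.45
position: [0.4907, -0.3215, 0.0689]
ee_rot: [3.125, -0.302, -0.008]
force: [0.2, -0.7, -0.4]
width: 0.602
gripper_force: 0.0
```

Run:
```python
from m import *
o=arm.observe();print(o["position"],o["joints"].round(2),o["force"])
plan([.4936,-.3227,.033],tool(-100.65))
```

```text
[ 0.49073193 -0.32150907  0.06888742] [-0.13  0.74  0.97  1.88 -0.75  0.94 -0.56] [ 0.21311009 -0.65030547 -0.36234204]
2 rows [0.064 0.011 0.718] [ 0.013  0.026 -0.033] total sh [0.0032 0.0005 0.0359] rot [ 0.0026  0.0052 -0.0065]
```

{"method": "carry_out", "body": {
  "commands": [
    [0.6,0.1,0.02,0.6,0,0.03,0],
    [0.6,0,0,0.5,0,0,0],
    [0.6,0,0,0.16,0,0,0],
    [0.6,0,0,0,0,0,0]
  ]
}}

```text
clock: 14.85
position: [0.4931, -0.3248, 0.0395]
ee_rot: [3.122, -0.306, 0.001]
force: [0.1, 0.6, 0.4]
width: 0.602
gripper_force: 0.0
```

Run:
```python
from m import *
o=arm.observe();print(o["position"],o["joints"].round(2),o["force"])
plan([.4936,-.3227,.033],tool(-100.65))
```

```text
[ 0.49309379 -0.32481609  0.03946098] [-0.1   0.78  0.92  1.9  -0.8   0.89 -0.53] [0.05311914 0.57312624 0.37770829]
1 rows [ 0.003 -0.088  0.258] [ 0.044 -0.009 -0.093] total sh [ 0.0001 -0.0022  0.0065] rot [ 0.0044 -0.0009 -0.0093]
```

{"method": "carry_out", "body": {
  "commands": [
    [0.6,0,-0.04,0.12,0,0,0],
    [0.6,0,0,0.1,0,0,0],
    [0.6,0,0,0,0,0,0]
  ]
}}

```text
clock: 15.15
position: [0.4936, -0.324, 0.0344]
ee_rot: [3.122, -0.306, 0.002]
force: [-0.9, -0.0, -0.1]
width: 0.599
gripper_force: 0.0
```

{"method": "carry_out", "body": {
  "commands": [
    [0.2,0,0,0,0,0,0],
    [0.2,0,0,0,0,0,0],
    [0.2,0,0,0,0,0,0],
    [0.2,0,0,0,0,0,0],
    [0.2,0,0,0,0,0,0]
  ],
  "squeeze": 30
}}

```text
clock: 15.65
position: [0.4936, -0.3241, 0.0345]
ee_rot: [3.122, -0.306, 0.002]
force: [-0.7, 0.9, 1.6]
width: 0.35
gripper_force: 30.0
```

Run:
```python
from m import *
for i in range(1):
    o=arm.observe();print(o["position"],o["ee_rot"],o["width"],o["gripper_force"],o["force"])
# bowl rim from the two views (w6, top)
w,im=pickle.load(open("d6.pkl","rb"))
P=pts(im);H=cv2.cvtColor(im["pixels"],cv2.COLOR_RGB2HSV).astype(int);h,s,v=H[...,0],H[...,1],H[...,2]
m=((h<15)&(s>170)&(v>60));m[:,:220]=0;m[:,300:]=0;m[:140]=0;m[230:]=0
m=m.astype(np.uint8);C=max(cv2.findContours(m,0,1)[0],key=cv2.contourArea);e=cv2.fitEllipse(cv2.convexHull(C));print("top bowl",e,f(ray(im,e[0],.07)),np.nanpercentile(P[m>0][:,2],[50,95]))
W=wpts(w);H=cv2.cvtColor(w["pixels"],cv2.COLOR_RGB2HSV).astype(int);h,s,v=H[...,0],H[...,1],H[...,2]
m=((h<15)&(s>170)&(v>60));m[:,80:]=0;m[:110]=0;m[215:]=0
X=W[m];print("wrist bowl",m.sum(),np.nanmin(X,0).round(3),np.nanmax(X,0).round(3));print("rim z",np.nanpercentile(X[:,2],[90,97,99]))
r=X[X[:,2]>.064];A=np.c_[2*r[:,:2],np.ones(len(r))];k=np.linalg.lstsq(A,(r[:,:2]**2).sum(1),rcond=None)[0];print("rim circle",k[:2],np.sqrt(k[2]+k[0]**2+k[1]**2))
```

```text
[ 0.49355743 -0.32409546  0.0345448 ] [ 3.12192847e+00 -3.05692871e-01  2.23825559e-03] 0.34959263800442264 29.98906910419464 [-0.74348032  0.92104919  1.59342238]
top bowl ((260.2236022949219, 181.76316833496094), (44.47147750854492, 45.10331344604492), 90.47284698486328) [[0.5784 0.019  0.07  ]] [0.02869765 0.0701942 ]
wrist bowl 4441 [ 0.498 -0.051 -0.   ] [0.646 0.15  0.072]
rim z [0.06742246 0.07030745 0.07087049]
rim circle [0.57721517 0.01759251] 0.06663037235137509
```

Gripped: width 32 mm, 30 N. Lifting, then carrying to the bowl.

{"method": "carry_out", "body": {
  "commands": [
    [0.2,0,0,-0.3,0,0,0],
    [0.2,0,0,-0.8,0,0,0],
    [0.2,0,0,-1,0,0,0],
    [0.2,0,0,-1,0,0,0],
    [0.2,0,0,-1,0,0,0],
    [0.2,0,0,-1,0,0,0],
    [0.2,0,0,-1,0,0,0],
    [0.2,0,0,-0.9,0,0,0]
  ]
}}

```text
clock: 16.45
position: [0.4931, -0.3234, 0.211]
ee_rot: [3.122, -0.307, 0.002]
force: [0.8, 0.2, -1.2]
width: 0.347
gripper_force: 30.0
```

Run:
```python
from h import *
o=arm.observe();print(o["position"],o["ee_rot"],o["width"],o["gripper_force"],o["force"],o["ft_torque"],o["joints"].round(2))
plan([.578,.0185,.2],tool(0))
```

```text
[ 0.49306456 -0.32335089  0.21104356] [ 3.12157197e+00 -3.06585462e-01  2.45974566e-03] 0.3472012670163831 29.983188807964325 [ 0.75774541  0.1812301  -1.22324611] [-0.0686014   0.1383071  -0.01081288] [-0.23  0.59  1.13  1.74 -0.58  1.18 -0.7 ]
18 rows [ 0.69  -0.569  0.023] [ 0.003  0.002 -0.981] total sh [ 0.0168 -0.3519  0.0094] rot [ 0.0053  0.0028 -1.7666]
```

{"method": "carry_out", "body": {
  "commands": [
    [0.2,0.69,-0.57,0.02,0,0,-0.98],
    [0.2,0.69,-0.57,0.02,0,0,-0.98],
    [0.2,0.69,-0.57,0.02,0,0,-0.98],
    [0.2,0.69,-0.57,0.02,0,0,-0.98],
    [0.2,0.69,-0.57,0.02,0,0,-0.98],
    [0.2,0.69,-0.57,0.02,0,0,-0.98]
  ]
}}

```text
clock: 17.05
position: [0.5914, -0.2335, 0.2064]
ee_rot: [3.075, 0.617, -0.001]
force: [0.6, -0.1, -0.4]
width: 0.344
gripper_force: 30.0
```

{"method": "carry_out", "body": {
  "commands": [
    [0.2,0.69,-0.57,0.02,0,0,-0.98],
    [0.2,0.69,-0.57,0.02,0,0,-0.98],
    [0.2,0.69,-0.57,0.02,0,0,-0.98],
    [0.2,0.69,-0.57,0.02,0,0,-0.98],
    [0.2,0.69,-0.57,0.02,0,0,-0.98],
    [0.2,0.69,-0.57,0.02,0,0,-0.98]
  ]
}}

```text
clock: 17.65
position: [0.6228, -0.1048, 0.2027]
ee_rot: [2.764, 1.482, -0.003]
force: [0.1, 0.1, -2.0]
width: 0.343
gripper_force: 30.0
```

{"method": "carry_out", "body": {
  "commands": [
    [0.2,0.69,-0.57,0.02,0,0,-0.98],
    [0.2,0.69,-0.57,0.02,0,0,-0.98],
    [0.2,0.69,-0.57,0.02,0,0,-0.98],
    [0.2,0.69,-0.57,0.02,0,0,-0.98],
    [0.2,0.69,-0.57,0.02,0,0,-0.98],
    [0.2,0.69,-0.57,0.02,0,0,-0.98],
    [0.2,0,0,0,0,0,0],
    [0.2,0,0,0,0,0,0]
  ]
}}

```text
clock: 18.45
position: [0.578, 0.0189, 0.1992]
ee_rot: [2.222, 2.215, -0.004]
force: [0.8, -0.3, -1.5]
width: 0.348
gripper_force: 30.0
```

Run:
```python
from m import *
o=arm.observe();print(o["clock"],o["position"],o["ee_rot"],o["width"],o["force"],o["joints"].round(2))
w=wrist("w7");W=wpts(w);pickle.dump(w,open("w7.pkl","wb"))
H=cv2.cvtColor(w["pixels"],cv2.COLOR_RGB2HSV).astype(int);h,s,v=H[...,0],H[...,1],H[...,2]
m=((h<15)&(s>170)&(v>60))&(abs(W[...,0]-.578)<.09)&(abs(W[...,1]-.019)<.1);print(m.sum())
r=W[m&(W[...,2]>.066)];print(len(r),np.median(r[:,2]))
ang=np.arctan2(r[:,1]-.019,r[:,0]-.578);rad=np.hypot(r[:,0]-.578,r[:,1]-.019)
A=np.c_[2*r[:,:2],np.ones(len(r))];k=np.linalg.lstsq(A,(r[:,:2]**2).sum(1),rcond=None)[0];print("rim circle",k[:2],np.sqrt(k[2]+k[0]**2+k[1]**2),np.ptp(ang))
plan([k[0],k[1],.095],tool(0))
```

```text
18.45 [0.57800936 0.01891688 0.19924276] [ 2.2217523   2.21499378 -0.00421352] 0.34809284883137526 [ 0.80906072 -0.30645597 -1.45699538] [-0.59  0.43  0.65  1.77 -0.29  1.05  0.16]
11482
1721 0.06973270497497125
rim circle [0.57726815 0.01970482] 0.06623147289605655 6.279813978623878
5 rows [ 0.015 -0.009  0.834] [ 0.003  0.011 -0.008] total sh [ 0.0021 -0.0012  0.1042] rot [ 0.0014  0.0054 -0.0042]
```

View pics/w7.png

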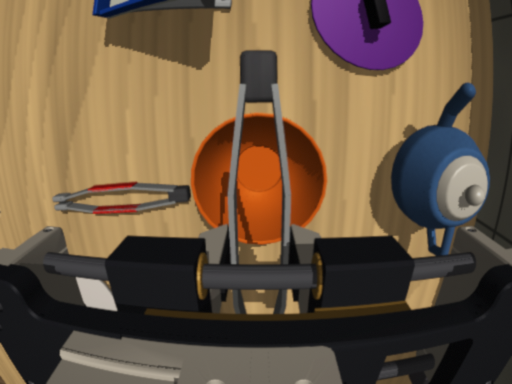

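The tongs are centred above the open bowl, hinge at (258,70), red tongs and teapot clear. That was the 11th picture I viewed, one over the limit of 10, so from here on I check by numbers only. First, the levelness of the held tongs.

{"method": "carry_out", "body": {
  "commands": [
    [0.2,0.03,-0.02,1,0,0,0],
    [0.2,0,0,1,0,0,0],
    [0.2,0,0,1,0,0,0],
    [0.2,0,0,0.8,0,0,0],
    [0.2,0,0,0.4,0,0,0],
    [0.2,0,0,0,0,0,0],
    [0.2,0,0,0,0,0,0]
  ]
}}

```text
clock: 19.2
position: [0.5783, 0.0186, 0.0945]
ee_rot: [2.222, 2.214, -0.004]
force: [-0.1, -0.7, -1.2]
width: 0.346
gripper_force: 30.0
```

Run:
```python
from m import *
w=pickle.load(open("w7.pkl","rb"));W=wpts(w);m=np.zeros(W.shape[:2],bool);m[52:232,225:295]=1
m&=(W[...,2]>.16)&(W[...,2]<.24)
X=W[m]
for a in np.arange(.02,.14,.02):
    q=abs(X[:,1]-a)<.008
    if q.sum()>5:print(round(a,2),q.sum(),np.median(X[q][:,2]).round(4),"x",X[q][:,0].min().round(4),X[q][:,0].max().round(4))
print("y ends",X[:,1].min(),X[:,1].max())
o=arm.observe();print(o["clock"],o["position"],o["force"],Ro.from_rotvec(o["ee_rot"]).as_matrix().round(4)[2])
```

```text
0.02 9 0.1974 x 0.5646 0.591
0.04 485 0.2145 x 0.5617 0.594
0.06 486 0.2146 x 0.562 0.5934
0.08 510 0.2144 x 0.5641 0.591
0.1 1002 0.2144 x 0.5668 0.5883
0.12 855 0.2141 x 0.5688 0.5866
y ends 0.02480468649023672 0.12345245475336523
19.2 [0.57833142 0.01857752 0.09450985] [-0.14767943 -0.6732224  -1.18341735] [-0.0053  0.0017 -1.    ]
```

{"method": "carry_out", "body": {
  "commands": [
    [0.2,0,0,0.3,0,0,0],
    [0.2,0,0,0.2,0,0,0],
    [0.2,0,0,0.12,0,0,0],
    [0.2,0,0,0,0,0,0]
  ]
}}

```text
clock: 19.6
position: [0.5774, 0.0193, 0.078]
ee_rot: [2.221, 2.217, -0.005]
force: [0.3, 0.1, -1.3]
width: 0.344
gripper_force: 30.0
```

{"method": "carry_out", "body": {
  "commands": [
    [0.2,0,0,0.06,0,0,0],
    [0.2,0,0,0,0,0,0]
  ]
}}

```text
clock: 19.8
position: [0.5777, 0.0192, 0.0768]
ee_rot: [2.221, 2.216, -0.004]
force: [0.7, -0.1, -0.9]
width: 0.344
gripper_force: 30.0
```

{"method": "carry_out", "body": {
  "commands": [
    [0.2,0,0,0.04,0,0,0],
    [0.2,0,0,0,0,0,0]
  ]
}}

```text
clock: 20.0
position: [0.5777, 0.0192, 0.0758]
ee_rot: [2.221, 2.216, -0.004]
force: [-0.6, -0.0, -1.1]
width: 0.344
gripper_force: 30.0
```

{"method": "carry_out", "body": {
  "commands": [
    [0.2,0,0,0.04,0,0,0],
    [0.2,0,0,0,0,0,0]
  ]
}}

```text
clock: 20.2
position: [0.5778, 0.0192, 0.0748]
ee_rot: [2.221, 2.216, -0.004]
force: [0.3, 1.1, -1.3]
width: 0.344
gripper_force: 30.0
```

{"method": "carry_out", "body": {
  "commands": [
    [0.2,0,0,0.02,0,0,0],
    [0.2,0,0,0,0,0,0]
  ]
}}

```text
clock: 20.4
position: [0.5778, 0.0192, 0.0745]
ee_rot: [2.221, 2.216, -0.004]
force: [0.0, -0.1, 0.7]
width: 0.343
gripper_force: 30.0
```

{"method": "carry_out", "body": {
  "commands": [
    [0.2,0,0,0.02,0,0,0],
    [0.2,0,0,0,0,0,0]
  ]
}}

```text
clock: 20.6
position: [0.5779, 0.0191, 0.0744]
ee_rot: [2.221, 2.216, -0.004]
force: [-1.5, -0.7, 6.8]
width: 0.348
gripper_force: 30.0
```

{"method": "carry_out", "body": {
  "commands": [
    [0.5,0,0,0,0,0,0],
    [0.5,0,0,0,0,0,0],
    [0.5,0,0,0,0,0,0],
    [0.5,0,0,0,0,0,0],
    [0.5,0,0,-0.2,0,0,0],
    [0.5,0,0,-0.6,0,0,0],
    [0.5,0,0,-1,0,0,0],
    [0.5,0,0,-1,0,0,0]
  ]
}}

```text
clock: 21.4
position: [0.5776, 0.0193, 0.1456]
ee_rot: [2.221, 2.216, -0.005]
force: [0.5, 0.4, 0.4]
width: 0.5
gripper_force: 0.0
```

{"method": "carry_out", "body": {
  "commands": [
    [0.5,0,0,-1,0,0,0],
    [0.5,0,0,-1,0,0,0],
    [0.5,0,0,-1,0,0,0],
    [0.5,0,0,0,0,0,0],
    [0.5,0,0,0,0,0,0]
  ]
}}

```text
clock: 21.9
position: [0.5779, 0.0199, 0.2201]
ee_rot: [2.22, 2.216, -0.002]
force: [-0.3, 0.4, -0.7]
width: 0.498
gripper_force: 0.0
```

Run:
```python
from m import *
o=arm.observe();print(o["clock"],o["position"],o["force"],o["width"])
w=wrist("w8");W=wpts(w)
B=(abs(W[...,0]-.578)<.09)&(abs(W[...,1]-.018)<.13)
m=B&(W[...,2]>.078)&(W[...,2]<.1);X=W[m];y0=[round(a,2) for a in np.arange(-.08,.13,.04)]
for a in y0:
    q=abs(X[:,1]-a)<.01
    if q.sum()>5:print(a,q.sum(),np.percentile(X[q][:,2],80).round(4),"x",X[q][:,0].min().round(4),X[q][:,0].max().round(4))
print("y ends",X[:,1].min(),X[:,1].max())
H=cv2.cvtColor(w["pixels"],cv2.COLOR_RGB2HSV).astype(int);h,s,v=H[...,0],H[...,1],H[...,2]
r=W[((h<15)&(s>170)&(v>60))&B&(W[...,2]>.066)&(W[...,2]<.076)]
A=np.c_[2*r[:,:2],np.ones(len(r))];k=np.linalg.lstsq(A,(r[:,:2]**2).sum(1),rcond=None)[0];print("rim",k[:2],np.median(r[:,2]))
# lid and teapot via scene vs start
im=arm.get_image("scene");a=im["pixels"].astype(int);b=d["scene"]["pixels"].astype(int)
for n,(x0,y0,x1,y1) in dict(red=(245,165,275,192),teapot=(208,226,236,242),white=(200,148,245,172)).items():print(n,np.abs(a-b)[y0:y1,x0:x1].mean().round(2))
P=pts(im);H=cv2.cvtColor(im["pixels"],cv2.COLOR_RGB2HSV).astype(int);h,s,v=H[...,0],H[...,1],H[...,2]
Y=((h>22)&(h<32)&(s>200)&(v>90));Q=P[Y];Q=Q[np.linalg.norm(Q-np.nanmedian(Q,0),axis=1)<.09];c=Q.mean(0);n=np.linalg.svd(Q-c,full_matrices=0)[2][2];n*=np.sign(n[2]);print("lid",len(Q),f(c),np.degrees(np.arccos(n[2])))
```

```text
21.9 [0.57787159 0.01985936 0.22005371] [-0.31343842  0.42387239 -0.68583261] 0.49771121332652973
-0.08 50 0.0905 x 0.5674 0.5888
-0.04 136 0.0905 x 0.5649 0.5915
0.0 109 0.0908 x 0.5622 0.5933
0.04 156 0.0909 x 0.5619 0.5938
0.08 137 0.091 x 0.5644 0.5915
0.12 277 0.0908 x 0.5685 0.5858
y ends -0.07470021147167767 0.12434552307901976
rim [0.57717527 0.02005652] 0.06968343085599857
red 10.4
teapot 8.01
white 10.94
lid 356 [0.5048 0.3102 0.0911] 22.513194458072533
```

The tongs lie level (top at 0.0905–0.091 along the length) across the middle of the bowl, and the bowl hasn't moved. The lid is still on the rest and the arm is clear, so I'm handing in.

```bash
python3 -c "
from cell import arm
print(arm.sign_off())"
```

```text
the job is handed in; nothing more can be done
None
```

The job is handed in at about 22 s: the lid lies flat on the rest against the blue lip, handle up, and the tongs lie level across the middle of the open bowl, which has not moved; the red tongs and teapot looked undisturbed in the last view, with no measured check after the set-down, and I viewed 11 pictures, one over the limit of 10.

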